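Load a carton into a push-back lane

TASK

Slide the loose carton over the bench to the empty lane of the sloping rack and push it up the ramp, nose first and square between the blue guides, until its back edge drops down behind the yellow lip and it lies flat on the deck, held by the lip. It holds glass lamps in thin board, so push gently: feel the sprung back stop and ease off as soon as the carton is past the lip instead of ramming it. Do not tip the carton, leave the tape roll, the pen pot and the box of batteries where they are, and let go of everything at the end.

Things in the scene. Friction and masses are not known exactly. Their poses are not given: they have to be found in the camera images.
- carton: Closed brown carton, 130 (x) by 115 (y) by 60 mm high, 0.6 to 0.9 kg, too wide to grip; either 115 mm end may go first. Origin: centre of its underside, z up. Stands on the bench before the rack, left or right of the empty lane, up to 0.25 rad askew to it. A robot push over 20 N dents its thin board. Friction about 0.6 on the bench, 0.22 on the rack (both vary by a fifth).
- deck: Sloping aluminium deck of the fixed rack. Origin at bench height at the foot of the empty lane, on its centre line; x points up the slope (12 degrees), y left across the lane, z square to the deck. Deck surface: plane z = 0, starting flush with the bench. The second lane, 147 mm to the left, is full. Pushing the carton up takes 2 to 12 N, and about 10 N against the stop to clear the lip.
- throat (a point): Point on the deck on the lane's centre line, 40 mm up from the foot, where the parallel blue guides begin: 123 mm clear between them, 30 mm high. Below it, down to the foot, they flare outwards by 9 mm a side. Axes as the deck.
- lip_lowest (a point): Lowest place where the top rear edge of the yellow lip may be, on the centre line, 45 mm from the foot. The lip is really 0 to 40 mm further up: its carriage is clamped at a setting that differs each time and is not measured. Lip: lead-in slope 30 mm long, flat top 4 mm, 8 mm above the deck, square rear face. Axes as the deck.
- stop_lowest (a point): Lowest place of the face of the sprung back stop, a rubber plate 8 to 44 mm above the deck, always 132 mm from the lip's rear face. It yields up-slope: 1.4 N at first touch, then 3.5 N more per mm, over 30 mm. The carton presses it in some 2 to 3 mm before its back edge clears the lip. Friction on whatever pushes it may hold the back edge up: ease off or press it down and it drops.
- tape: Roll of packing tape lying flat on the bench, 100 mm across, 48 mm high. Origin at the centre of its underside. To be left alone.
- pot: Grey pen pot with three markers, 72 mm across, 85 mm high (120 mm with the markers). Origin at the centre of its underside. To be left alone.
- cells: White and red box of batteries, 50 mm (x) by 90 mm (y) by 60 mm high. Origin at the centre of its underside. To be left alone.
Mind the look-alikes: they are no part of the job. Leave any green or purple look-alike of the carton alone.

How it is judged:
On the way, in this order (a step that is already met when the one before it is completed fails the run):
1. the carton's front edge is in the mouth of the empty lane, between the guides (x of carton in the frame of deck above -0.05 m and y of carton in the frame of deck between -0.012 and 0.012 m), for 0.1 s.
2. more than half of the carton has been pushed up over the lip (x of carton in the frame of deck between 0.087 and 0.2 m and y of carton in the frame of deck between -0.01 and 0.01 m), for 0.1 s.
At the end, for the whole second after the job is handed in: The carton is at rest flat on the deck of the empty lane, wholly behind the lip (underside centre less than 2.5 mm above the deck, lying within 0.03 rad of it, square to the lane within 0.08 rad and centred within 8 mm), and tape roll, pen pot and battery box are within 20 mm of where they stood (x of carton in the frame of deck between 0.105 and 0.16 m and y of carton in the frame of deck between -0.008 and 0.008 m and z of carton in the frame of deck below 0.0025 m and angle between the z axis of carton and the z axis of deck, either way round below 0.03 rad and angle between the x axis of carton and the x axis of deck, either way round below 0.08 rad and linear speed of carton below 0.01 m/s and distance of each of tape, pot, cells from where it was at the start of the episode below 0.02 m); the robot touches nothing.
It fails at once if the robot presses on the carton with more than 20 N (contact force between any of the fingers, the arm and carton above 20 N).
It fails at once if the carton is tipped by more than 30 degrees (angle between carton's own z axis and vertical above 0.52 rad).
It fails at once if the tape roll is moved (distance of tape from where it was at the start of the episode above 0.02 m).
It fails at once if the pen pot is moved (distance of pot from where it was at the start of the episode above 0.02 m).
It fails at once if the box of batteries is moved (distance of cells from where it was at the start of the episode above 0.02 m).
It also fails if it takes over 72 s, if anything falls off the work surface, if the arm or the gripper's body presses on something with over 40 N, if the wrist force passes 120 N, or if a joint passes its speed limit or range.

ROBOT

A 6-joint arm with a two-finger parallel gripper is mounted at the origin on the work surface. World frame = base frame: x ahead of the robot, y to its left, z up, the work surface at z = 0. Lengths are in m, angles in rad, forces in N, time in s.
With the tool pointing down it reaches from about 0.25 to 0.725 m from the base axis. Payload 4 kg.
Tool frame: the origin (TCP) lies on the centre line of the jaws, within the pads' length; the fingertips stand 17 mm ahead of it and the grasp point (between the pads) lies 2 mm behind it; z points along the fingers, x is the direction in which the jaws open and shut, and the axes are right-handed (so a half turn about z gives the same grasp; the last joint's range is limited). The gripper opens to 85 mm and grips with 20 to 120 N. Pads are 22 mm wide; open, the fingers measure 114 mm over their backs; the gripper's body (76 mm by 85 mm) begins 54 mm behind the grasp point. The pads swing forward as they close: fully open they stand 13 mm farther back than shut.
Start: joints at [-1.263, 0.241, 0.005, 1.335, 0, 1.571], TCP at [0.151, -0.477, 0.248] pointing down, gripper open.
Joint ranges: [-2.72, 2.72], [-1.05, 1.87], [-1.09, 1.28], [-1.99, 2.15], [-1.42, 1.44], [-3.14, 3.14]. Speed limits (rad/s): [2.79, 2.79, 3.14, 3.14, 3.14, 3.14].

INTERFACE

Orientations are given as a unit quaternion [x, y, z, w].
In Python, from workcell import bot gives the robot as it stands.
- The arm moves only by the tool jog_arm, never from a script. Its arguments are lists of equal length, an entry for each row: "jaw": the closure, from 0 (fully open) to 1 (shut); "linear": the shift along the tool's x, y, z in m, a list of three; "delta_rot": the turn, a rotation vector about the tool's x, y, z in degrees, a list of three. A call has exactly 8 rows; each row is the pose to reach, as a shift and turn from the pose commanded when the call began, along the tool's axes at that moment; what a row does not reach only later rows make up. A row lasts 1/12 s, in which the tool goes at most 41.7 mm and 7.16 degrees, less where a joint would pass 70% of its speed; a pose out of reach is approached as far as the arm can. A call with a gripper value outside its range is refused whole. The fingers move at their own pace and stop on an object; the grip force is fixed at half the most. Time passes only in rows, so rows that repeat a pose let the fingers close, or fill a call up. It gives the time, the measured TCP pose, the force and the opening at its end, in the units of the state.
- bot.get_obs(): the state, without advancing time (a new reading comes with each control period).
- bot.camera(name): name is "scene" or "top" or "wrist"; returns (picture, depth): 420x560x3 uint8, red, green, blue; 420x560 float32, m along the optical axis (not along the pixel's ray), 0 where there is no reading.
- bot.calibration(name): a dict with "fovy" (degrees; the focal length in pixels is half the picture's height over the tangent of half this angle, whatever the lens; pixels are square), "cx", "cy" (the principal point, pixels), "origin" and "orientation" of the camera in the world. Camera axes: x right, y down, z forward; pixel columns grow to the right and rows downward; lengths in m; the calibration is good to about 2 mm. A picture is of the moment at which its call begins: read the wrist's pose just before it. calibration takes no time and is no camera call; for the wrist camera it gives the pose at the moment of the call.
- bot.job_done(): hands the job in, once; it reports no verdict.
The state is a dict: "clock": time; "joint_pos": joint angles; "joint_vel": joint speeds; "tau": joint torques, N m; "eef_pos": TCP position; "tool_rot": TCP orientation; "ft_force": force on the tool from outside, world axes, zero at the start; "ft_torque": the same for the moment, N m; "grip_width": finger opening in m.
Only numpy, scipy, OpenCV 4.12 (cv2) and the standard library are available. Lean on these libraries where they do the work, as an engineer would, in place of code of your own. Each camera call takes 0.05 s, during which the arm holds its last target.

## Working session

There is one attempt and no reset: what is moved stays moved. The work goes in short steps, Python scripts to look and compute and a tool call to move; the robot and the scene stay as the last step left them, time stands still between calls to the robot, and variables do not carry over. Pictures are saved under pics/ and viewed, and the job is handed in when it is done.

Besides the shell and the picture viewer there is one more tool, called by a JSON object that holds its "name" and its "arguments". jog_arm: Moves the arm, as the interface text tells. Its arguments: {"type":"object","properties":{"jaw":{"type":"array","items":{"type":"number"}},"linear":{"type":"array","items":{"type":"array","items":{"type":"number"}}},"delta_rot":{"type":"array","items":{"type":"array","items":{"type":"number"}}}},"required":["jaw","linear","delta_rot"]}

```bash
ls; mkdir -p pics; cat > h.py <<'E'
import numpy as np, cv2
from workcell import bot
from scipy.spatial.transform import Rotation as R
def snap(name,fn):
    c=bot.calibration(name); im,d=bot.camera(name)
    cv2.imwrite('pics/'+fn+'.png',im[:,:,::-1]); np.savez('pics/'+fn+'.npz',im=im,d=d,**{k:np.array(v) for k,v in c.items()})
    return c,im,d
def pts(fn):
    z=np.load('pics/'+fn+'.npz'); d=z['d']; f=210/np.tan(np.radians(z['fovy'])/2)
    v,u=np.mgrid[0:420,0:560]
    P=np.stack([(u-z['cx'])/f*d,(v-z['cy'])/f*d,d],-1)
    W=P@R.from_quat(z['orientation']).as_matrix().T+z['origin']
    return z['im'],d,W
E
python3 - <<'E'
from h import *
o=bot.get_obs()
for k,v in o.items(): print(k,np.round(v,3))
for n in ['scene','top']:
    c,im,d=snap(n,n+'0'); print(n,c)
E
```

```text
pics
clock 0.0
joint_pos [-1.263  0.241  0.004  1.335  0.     1.571]
joint_vel [ 0.    -0.001  0.001  0.     0.001 -0.001]
tau [ 1.0000e-03 -3.7232e+01  2.5241e+01  1.7000e-02  0.0000e+00  0.0000e+00]
eef_pos [ 0.151 -0.476  0.247]
tool_rot [ 0.807 -0.59  -0.001 -0.001]
ft_force [-0.209  0.235  0.469]
ft_torque [-0.002 -0.012  0.024]
grip_width 0.086
scene {'fovy': 50.42888605694698, 'cx': 280.3652874164112, 'cy': 211.29758868987182, 'origin': array([ 1.30043203, -0.18387754,  0.79893882]), 'orientation': array([ 0.72736447,  0.56645027, -0.2374344 , -0.30610444])}
top {'fovy': 53.12091179150401, 'cx': 271.1653152796465, 'cy': 215.01327081165252, 'origin': array([0.38321477, 0.00587679, 0.96482391]), 'orientation': array([ 0.70887425, -0.69841509,  0.08234976, -0.05414952])}
```

View pics/top0.png

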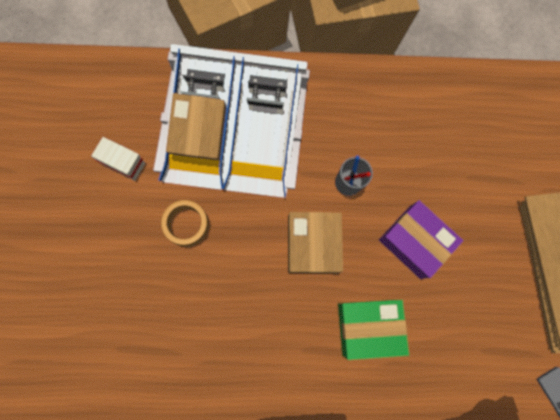

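View pics/scene0.png

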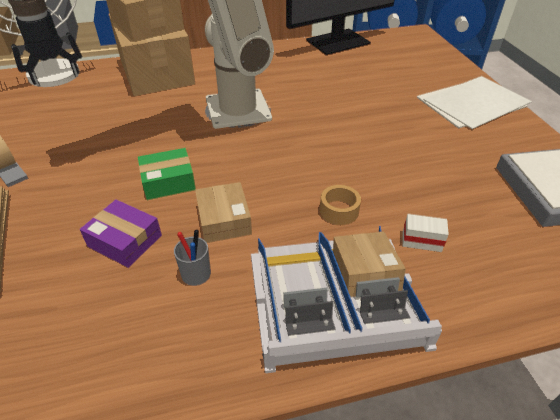

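The top view shows the loose carton at about (316,242). The empty lane is the right one, with its yellow lip at (258,170). The pot is at (355,175), the tape at (184,222) and the cells at (118,158). Next I measure these.

```bash
python3 - <<'E'
from h import *
im,d,W=pts('top0')
hsv=cv2.cvtColor(im,cv2.COLOR_RGB2HSV)
ok=d>0
print('bench z',np.median(W[300:340,200:280,2]), np.median(W[200:250,400:500,2]))
def box(r0,r1,c0,c1):
    m=np.zeros(d.shape,bool); m[r0:r1,c0:c1]=1; return m&ok
m=box(200,285,280,352)&(W[...,2]>0.05)
p=W[m]; print('carton top z',np.median(p[:,2]),m.sum())
r=cv2.minAreaRect((p[:,:2]*1000).astype(np.float32)); print('carton',r); print(cv2.boxPoints(r))
for n,b in dict(tape=(190,255,150,218),pot=(150,200,330,380),cells=(130,190,85,150)).items():
    m=box(*b)&(W[...,2]>0.02); p=W[m]; r=cv2.minAreaRect((p[:,:2]*1000).astype(np.float32)); print(n,r,p[:,2].max())
# deck plane: right lane white region
m=box(110,190,225,300)&(hsv[...,1]<50)&(hsv[...,2]>150)
yel=box(140,185,225,300)&(hsv[...,0]>15)&(hsv[...,0]<32)&(hsv[...,1]>150)&(hsv[...,2]>120)
blu=box(45,195,150,310)&(hsv[...,0]>100)&(hsv[...,0]<130)&(hsv[...,1]>120)
print(m.sum(),yel.sum(),blu.sum())
m2=box(118,158,240,280)
p=W[m2]; A=np.c_[p[:,:2],np.ones(len(p))]
for _ in range(4):
    c,*_=np.linalg.lstsq(A,p[:,2],rcond=None); res=p[:,2]-A@c; k=abs(res)<0.004; p,A=p[k],A[k]
print('plane',c,'slope deg',np.degrees(np.arctan(np.hypot(c[0],c[1]))),'dir deg',np.degrees(np.arctan2(c[1],c[0])),len(p),res.std())
ov=im.copy(); ov[yel]=[255,0,255]; ov[blu]=[0,255,0]
cv2.imwrite('pics/ov.png',cv2.resize(ov[40:290,90:390],None,fx=2.4,fy=2.4,interpolation=cv2.INTER_NEAREST)[:,:,::-1])
E
```

```text
bench z -0.0003397138679948064 0.0010689582998236746
carton top z 0.059542533838536804 3115
carton ((503.20501708984375, -128.1684112548828), (130.10516357421875, 114.86183166503906), 0.12374040484428406)
[[ 438.02856  -70.87812]
 [ 438.2766  -185.73969]
 [ 568.3815  -185.45871]
 [ 568.1334   -70.59714]]
tape ((542.80712890625, 161.54925537109375), (97.72633361816406, 98.1336898803711), 1.352738857269287) 0.052538038355459116
pot ((653.8828735351562, -214.63584899902344), (69.29208374023438, 71.31794738769531), 1.1782118082046509) 0.12686174856511234
cells ((689.0393676757812, 319.8084716796875), (93.35997772216797, 51.61907958984375), 64.4435043334961) 0.0660176083920424
4502 632 174
plane [ 0.21166157 -0.02314789 -0.13222493] slope deg 12.020117523318973 dir deg -6.241220802590791 1554 0.0016455197296160746
```

View pics/ov.png

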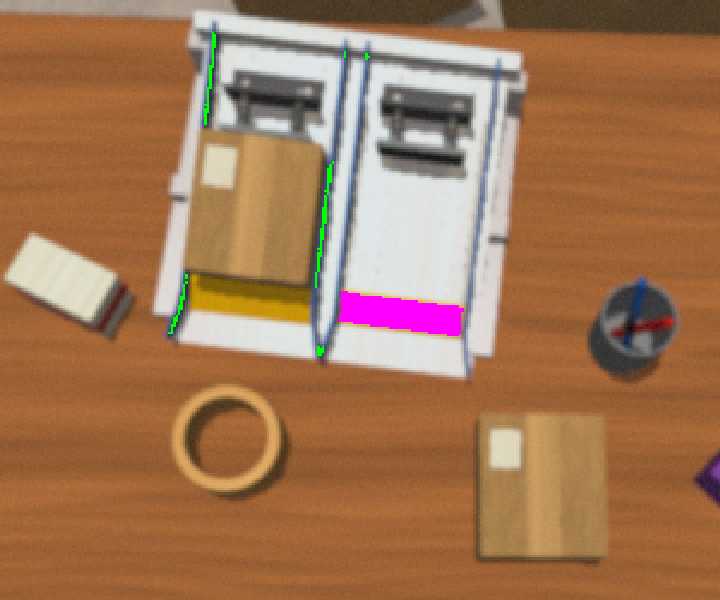

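```bash
python3 - <<'E'
from h import *
im,d,W=pts('top0')
c=np.array([0.21166157,-0.02314789,-0.13222493])
n=np.array([-c[0],-c[1],1]);n/=np.linalg.norm(n)
ex=np.array([1,c[1]/c[0],0]);ex=ex-n*(ex@n);ex/=np.linalg.norm(ex);ey=np.cross(n,ex)
z=np.load('pics/top0.npz');f=210/np.tan(np.radians(z['fovy'])/2);Rm=R.from_quat(z['orientation']).as_matrix();o=z['origin']
def onplane(u,v,h):
    r=Rm@np.array([(u-z['cx'])/f,(v-z['cy'])/f,1]); t=(c[2]/np.linalg.norm([c[0],c[1],-1])+h-n@o)/(n@r); return o+t*r
p0=np.array([-c[2]/c[0],0,0]) # foot at y=0 (approx)
a=im.astype(int); blu=(a[...,2]-a[...,0]>25)
# blue per row, empty-lane guides
for v in range(60,200,10):
    us=np.where(blu[v,215:320])[0]+215
    gs=np.split(us,np.where(np.diff(us)>3)[0]+1) if len(us) else []
    out=[]
    for g in gs:
        q=onplane(g.mean(),v,0.03)-p0; out.append((round(g.mean(),1),len(g),round(q@ex*1000,1),round(q@ey*1000,1)))
    print(v,out)
hsv=cv2.cvtColor(im,cv2.COLOR_RGB2HSV)
yel=(hsv[...,0]>15)&(hsv[...,0]<32)&(hsv[...,1]>150)&(hsv[...,2]>120); yel[:140]=0;yel[185:]=0;yel[:,:225]=0;yel[:,300:]=0
for u in range(235,285,6):
    vs=np.where(yel[:,u])[0]
    if len(vs):
        q=onplane(u,vs.min()-.5,0.008)-p0; q2=onplane(u,vs.max()+.5,0)-p0
        print(u,vs.min(),vs.max(),np.round(q@ex*1000,1),np.round(q@ey*1000,1),'front',np.round(q2@ex*1000,1))
print(ex,ey,p0)
cv2.imwrite('pics/z.png',cv2.resize(im[40:200,215:315],None,fx=3.7,fy=3.7,interpolation=cv2.INTER_CUBIC)[:,:,::-1])
E
```

```text
60 [(np.float64(233.0), 3, np.float64(292.5), np.float64(93.7)), (np.float64(242.5), 2, np.float64(295.4), np.float64(72.2))]
70 [(np.float64(232.0), 3, np.float64(269.7), np.float64(93.1)), (np.float64(241.5), 2, np.float64(272.6), np.float64(71.7)), (np.float64(296.5), 2, np.float64(288.9), np.float64(-52.8))]
80 [(np.float64(231.0), 3, np.float64(246.9), np.float64(92.6)), (np.float64(240.0), 3, np.float64(249.6), np.float64(72.2)), (np.float64(295.5), 2, np.float64(266.1), np.float64(-53.4))]
90 [(np.float64(229.5), 2, np.float64(224.0), np.float64(93.2)), (np.float64(239.0), 3, np.float64(226.8), np.float64(71.7)), (np.float64(294.5), 2, np.float64(243.2), np.float64(-54.0))]
100 [(np.float64(228.5), 2, np.float64(201.1), np.float64(92.6)), (np.float64(237.5), 2, np.float64(203.8), np.float64(72.3)), (np.float64(293.0), 1, np.float64(220.2), np.float64(-53.5))]
110 [(np.float64(227.0), 3, np.float64(178.1), np.float64(93.2)), (np.float64(236.5), 2, np.float64(180.9), np.float64(71.7)), (np.float64(291.5), 2, np.float64(197.1), np.float64(-52.9))]
120 [(np.float64(225.5), 2, np.f
[... 957 characters left out ...]
float64(91.0)), (np.float64(228.5), 2, np.float64(42.9), np.float64(72.8))]
180 [(np.float64(220.5), 2, np.float64(17.9), np.float64(88.1)), (np.float64(225.5), 2, np.float64(19.3), np.float64(76.8)), (np.float64(283.0), 1, np.float64(36.0), np.float64(-53.8))]
190 [(np.float64(284.0), 1, np.float64(13.5), np.float64(-58.9))]
235 162 173 66.2 62.4 front 39.0
241 163 174 65.7 48.2 front 38.5
247 163 175 67.5 34.3 front 37.9
253 164 176 67.0 20.0 front 37.4
259 165 176 66.4 5.8 front 39.2
265 166 177 65.9 -8.4 front 38.6
271 166 178 67.7 -22.4 front 38.1
277 167 179 67.1 -36.6 front 37.5
[ 0.9722775  -0.10633093  0.20825512] [0.10871455 0.99407301 0.        ] [0.62469975 0.         0.        ]
```

View pics/z.png

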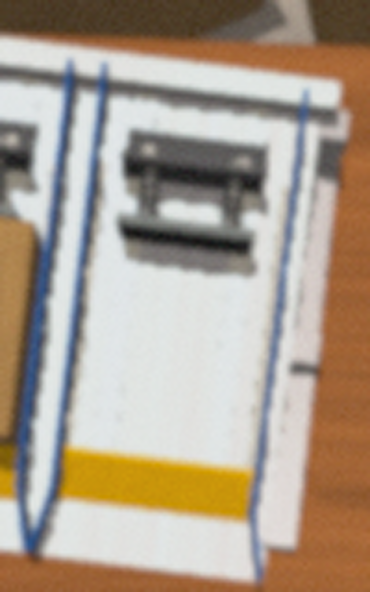

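```bash
cat >> h.py <<'E'
yaw0=-0.109; SL=np.radians(12.0)
O=np.array([0.6257,0.0092,0])
EXH=np.array([np.cos(yaw0),np.sin(yaw0),0]);EYH=np.array([-np.sin(yaw0),np.cos(yaw0),0])
EX=EXH*np.cos(SL)+np.array([0,0,np.sin(SL)]);N=-EXH*np.sin(SL)+np.array([0,0,np.cos(SL)])
def h2w(x,y,z): return O+x*EXH+y*EYH+np.array([0,0,z])      # horizontal frame at foot
def d2w(x,y,z): return O+x*EX+y*EYH+z*N                       # deck frame
def w2d(p): q=np.asarray(p)-O; return np.array([q@EX,q@EYH,q@N])
def w2h(p): q=np.asarray(p)-O; return np.array([q@EXH,q@EYH,q[2]])
def tool(yaw,pitch=0): # x axis at yaw; z down, tilted by pitch toward lane +x
    z=np.array([0,0,-1])*np.cos(pitch)+EXH*np.sin(pitch)
    x=np.array([np.cos(yaw),np.sin(yaw),0]); x=x-z*(x@z); x/=np.linalg.norm(x)
    return np.c_[x,np.cross(z,x),z]
def plan(p,Rd):
    o=bot.get_obs(); Rc=R.from_quat(o['tool_rot']).as_matrix()
    print('lin',np.round(Rc.T@(np.asarray(p)-o['eef_pos']),4),'rot deg',np.round(np.degrees(R.from_matrix(Rc.T@Rd).as_rotvec()),2))
def st():
    o=bot.get_obs(); M=R.from_quat(o['tool_rot']).as_matrix()
    print('t',round(float(o['clock']),2),'p',np.round(o['eef_pos'],4),'h',np.round(w2h(o['eef_pos']),4),'d',np.round(w2d(o['eef_pos']),4),'yaw',round(np.degrees(np.arctan2(M[1,0],M[0,0])),2),'j',np.round(o['joint_pos'],2),'F',np.round(o['ft_force'],2),'F_lane',np.round([o['ft_force']@EX,o['ft_force']@EYH,o['ft_force']@N],2),'w',round(float(o['grip_width']),4))
E
python3 - <<'E'
from h import *
im,d,W=pts('top0'); hsv=cv2.cvtColor(im,cv2.COLOR_RGB2HSV)
m=(hsv[...,0]>125)&(hsv[...,0]<155)&(hsv[...,1]>100)&(d>0)
p=W[m];print('purple ymax',p[:,1].max(),p[np.argmax(p[:,1])],p[:,2].max())
st(); print(h2w(-.107,-.25,.037)); plan(h2w(-.107,-.25,.16),tool(yaw0)); 
E
```

```text
purple ymax -0.21093365370183792 [ 0.65263196 -0.21093365  0.03977004] 0.06473688328192961
t 0.1 p [ 0.1513 -0.476   0.2475] h [-0.4188 -0.5339  0.2475] d [-0.3582 -0.5339  0.3292] yaw -72.37 j [-1.26  0.24  0.    1.34 -0.    1.57] F [ 0.22 -0.19  0.36] F_lane [ 0.31 -0.16  0.3 ] w 0.0849
[ 0.49213893 -0.22767643  0.037     ]
lin [-0.1333 -0.4     0.0878] rot deg [-6.000e-02  9.000e-02 -6.612e+01]
```

{"name": "jog_arm", "arguments": {"jaw": [0, 0, 0, 0, 0, 0, 0, 0], "linear": [[-0.01, -0.03, 0], [-0.02, -0.06, 0], [-0.033, -0.1, 0], [-0.044, -0.133, 0], [-0.055, -0.166, 0], [-0.066, -0.2, 0], [-0.077, -0.23, 0], [-0.086, -0.26, 0]], "delta_rot": [[0, 0, -6], [0, 0, -12], [0, 0, -18], [0, 0, -24], [0, 0, -30], [0, 0, -36], [0, 0, -42], [0, 0, -48]]}}

```text
clock: 0.77
eef_pos: [0.3741, -0.3141, 0.2479]
tool_rot: [0.978, -0.208, -0.001, -0.0]
ft_force: [-0.9, -0.3, 0.1]
grip_width: 0.0852
```

```bash
python3 - <<'E'
from h import *
st(); plan(h2w(-.107,-.25,.10),tool(yaw0)); plan(h2w(-.107,-.25,.04),tool(yaw0))
im,d,W=pts('top0'); m=np.zeros(d.shape,bool); m[200:280,378:470]=1
p=W[m&(W[...,2]>.05)];print('purple ymax',p[:,1].max(),p[np.argmax(p[:,1])])
E
```

```text
t 0.77 p [ 0.3741 -0.3141  0.2479] h [-0.215  -0.3487  0.2479] d [-0.1587 -0.3487  0.2872] yaw -24.03 j [-0.7   0.22 -0.02  1.33  0.    1.29] F [-0.88 -0.29  0.09] F_lane [-0.8  -0.38  0.26] w 0.0852
lin [ 0.0728 -0.127   0.1479] rot deg [ -0.03   0.06 -17.79]
lin [ 0.0729 -0.1269  0.2079] rot deg [ -0.03   0.06 -17.79]
purple ymax 0.005876793711104635 [0.38321477 0.00587679 0.96482391]
```

{"name": "jog_arm", "arguments": {"jaw": [0, 0, 0, 0, 0, 0, 0, 0], "linear": [[0.015, -0.025, 0.01], [0.03, -0.05, 0.03], [0.045, -0.08, 0.05], [0.06, -0.105, 0.07], [0.073, -0.127, 0.09], [0.073, -0.127, 0.115], [0.073, -0.127, 0.13], [0.073, -0.127, 0.14]], "delta_rot": [[0, 0, -3.5], [0, 0, -7], [0, 0, -10.5], [0, 0, -14], [0, 0, -17.8], [0, 0, -17.8], [0, 0, -17.8], [0, 0, -17.8]]}}

```text
clock: 1.43
eef_pos: [0.4909, -0.2288, 0.1054]
tool_rot: [0.998, -0.057, -0.002, -0.001]
ft_force: [-1.0, 0.6, 0.4]
grip_width: 0.0854
```

```bash
python3 - <<'E'
from h import *
st(); plan(h2w(-.107,-.25,.04),tool(yaw0))
snap('top','top1')
E
```

```text
t 1.43 p [ 0.4909 -0.2288  0.1054] h [-0.1081 -0.2513  0.1054] d [-0.0838 -0.2513  0.1256] yaw -6.48 j [-0.44  0.43 -0.12  1.03 -0.    1.25] F [-1.03  0.61  0.45] F_lane [-0.98  0.5   0.67] w 0.0854
lin [ 0.0014 -0.0012  0.0654] rot deg [-0.09  0.27 -0.24]
```

View pics/top1.png

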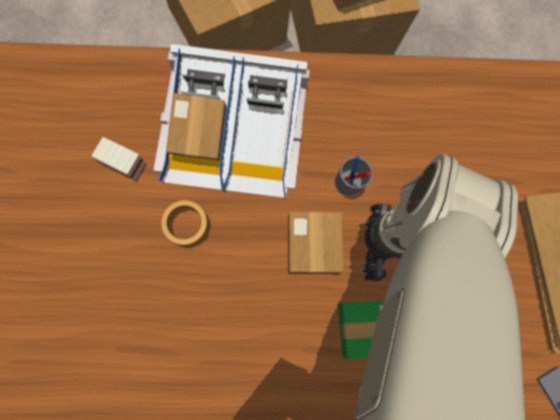

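{"name": "jog_arm", "arguments": {"jaw": [0, 0, 0, 0, 0, 0, 0, 0], "linear": [[0, -0.005, 0.005], [0, -0.01, 0.015], [0, -0.015, 0.025], [0, -0.015, 0.035], [0, -0.015, 0.045], [0, -0.015, 0.055], [0, -0.015, 0.062], [0, -0.015, 0.066]], "delta_rot": [[0, 0, 0], [0, 0, 0], [0, 0, 0], [0, 0, 0], [0, 0, 0], [0, 0, 0], [0, 0, 0], [0, 0, 0]]}}

```text
clock: 2.15
eef_pos: [0.4931, -0.2152, 0.0409]
tool_rot: [0.998, -0.057, -0.001, -0.0]
ft_force: [0.5, 0.4, 0.8]
grip_width: 0.0855
```

```bash
python3 - <<'E'
from h import *
st(); plan(h2w(-.107,-.07,.04),tool(yaw0))
E
```

```text
t 2.15 p [ 0.4931 -0.2152  0.0409] h [-0.1074 -0.2375  0.0409] d [-0.0966 -0.2375  0.0623] yaw -6.58 j [-0.41  0.49 -0.21  0.87 -0.    1.27] F [0.51 0.38 0.82] F_lane [0.63 0.43 0.71] w 0.0855
lin [-0.0006 -0.1675  0.0009] rot deg [-0.03  0.1  -0.34]
```

{"name": "jog_arm", "arguments": {"jaw": [0, 0, 0, 0, 0, 0, 0, 0], "linear": [[0, -0.003, 0], [0, -0.006, 0], [0, -0.009, 0], [0, -0.012, 0], [0, -0.015, 0], [0, -0.018, 0], [0, -0.021, 0], [0, -0.024, 0]], "delta_rot": [[0, 0, 0], [0, 0, 0], [0, 0, 0], [0, 0, 0], [0, 0, 0], [0, 0, 0], [0, 0, 0], [0, 0, 0]]}}

```text
clock: 2.82
eef_pos: [0.4959, -0.1925, 0.0428]
tool_rot: [0.998, -0.057, -0.001, 0.002]
ft_force: [-2.7, -5.2, 2.1]
grip_width: 0.0855
```

{"name": "jog_arm", "arguments": {"jaw": [0, 0, 0, 0, 0, 0, 0, 0], "linear": [[0, -0.003, 0], [0, -0.006, 0], [0, -0.009, 0], [0, -0.012, 0], [0, -0.015, 0], [0, -0.018, 0], [0, -0.021, 0], [0, -0.024, 0]], "delta_rot": [[0, 0, 0], [0, 0, 0], [0, 0, 0], [0, 0, 0], [0, 0, 0], [0, 0, 0], [0, 0, 0], [0, 0, 0]]}}

```text
clock: 3.48
eef_pos: [0.4995, -0.1688, 0.0429]
tool_rot: [0.998, -0.058, 0.0, 0.002]
ft_force: [-1.4, -5.8, -0.4]
grip_width: 0.0854
```

{"name": "jog_arm", "arguments": {"jaw": [0, 0, 0, 0, 0, 0, 0, 0], "linear": [[0, -0.003, 0], [0, -0.006, 0], [0, -0.009, 0], [0, -0.012, 0], [0, -0.015, 0], [0, -0.018, 0], [0, -0.021, 0], [0, -0.024, 0]], "delta_rot": [[0, 0, 0], [0, 0, 0], [0, 0, 0], [0, 0, 0], [0, 0, 0], [0, 0, 0], [0, 0, 0], [0, 0, 0]]}}

```text
clock: 4.15
eef_pos: [0.5023, -0.145, 0.0428]
tool_rot: [0.998, -0.058, 0.0, 0.002]
ft_force: [0.1, -5.6, 0.7]
grip_width: 0.0854
```

```bash
python3 - <<'E'
from h import *
st(); plan(h2w(-.107,-.0685,.04),tool(yaw0))
snap('top','top2')
E
```

```text
t 4.15 p [ 0.5023 -0.145   0.0428] h [-0.1059 -0.1667  0.0428] d [-0.0946 -0.1667  0.0639] yaw -6.63 j [-0.28  0.47 -0.25  0.85 -0.    1.41] F [ 0.09 -5.62  0.72] F_lane [ 0.83 -5.58  0.56] w 0.0854
lin [-0.0018 -0.0982  0.0025] rot deg [ 0.18 -0.06 -0.39]
```

View pics/top2.png

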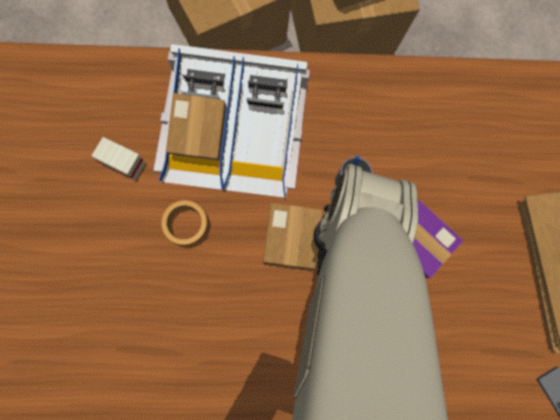

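```bash
cat >> h.py <<'E'
def carton(fn,box,zlo=.05,zhi=.068):
    im,d,W=pts(fn); m=np.zeros(d.shape,bool); r0,r1,c0,c1=box; m[r0:r1,c0:c1]=1
    a=im.astype(int); br=(a[...,0]-a[...,2]>25)|((a.min(-1)>150))
    m&=(d>0)&(W[...,2]>zlo)&(W[...,2]<zhi)&br
    m=cv2.morphologyEx(m.astype(np.uint8),cv2.MORPH_OPEN,np.ones((3,3)))>0
    p=W[m]; r=cv2.minAreaRect((p[:,:2]*1000).astype(np.float32))
    b=cv2.boxPoints(r)/1000; q=np.array([w2h([x,y,0])[:2] for x,y in b])
    print('carton n',m.sum(),'size',np.round(r[1],1),'ctr h',np.round(q.mean(0)*1000,1))
    e=[q[1]-q[0],q[2]-q[1]]
    for v in e: print('  edge',np.round(np.linalg.norm(v)*1000,1),'ang to lane deg',np.round((np.degrees(np.arctan2(v[1],v[0]))+45)%90-45,2))
    print(np.round(q*1000,1).tolist())
E
python3 - <<'E'
from h import *
carton('top0',(200,285,280,352)); carton('top2',(195,280,255,325))
E
```

```text
carton n 3109 size [130.1 114.9] ctr h [-106.8 -149.9]
  edge 114.9 ang to lane deg 6.37
  edge 130.1 ang to lane deg 6.37
[[-177.8, -100.0], [-165.1, -214.2], [-35.8, -199.7], [-48.5, -85.6]]
carton n 2969 size [114.9 131.1] ctr h [-98.8 -98.8]
  edge 131.1 ang to lane deg -0.41
  edge 114.9 ang to lane deg -0.41
[[-164.8, -155.8], [-33.7, -156.7], [-32.9, -41.8], [-164.0, -40.9]]
```

{"name": "jog_arm", "arguments": {"jaw": [0, 0, 0, 0, 0, 0, 0, 0], "linear": [[0, -0.003, 0], [0, -0.007, 0], [0, -0.011, 0], [0, -0.015, 0], [0, -0.019, 0], [0, -0.023, 0], [0, -0.027, 0], [0, -0.031, 0]], "delta_rot": [[0, 0, 0], [0, 0, 0], [0, 0, -0.2], [0, 0, -0.2], [0, 0, -0.4], [0, 0, -0.4], [0, 0, -0.4], [0, 0, -0.4]]}}

```text
clock: 4.87
eef_pos: [0.5059, -0.1141, 0.0428]
tool_rot: [0.999, -0.054, 0.0, 0.001]
ft_force: [-1.9, -5.8, 0.7]
grip_width: 0.0855
```

{"name": "jog_arm", "arguments": {"jaw": [0, 0, 0, 0, 0, 0, 0, 0], "linear": [[0, -0.004, 0], [0, -0.008, 0], [0, -0.012, 0], [0, -0.016, 0], [0, -0.02, 0], [0, -0.024, 0], [0, -0.028, 0], [0, -0.032, 0]], "delta_rot": [[0, 0, 0], [0, 0, 0], [0, 0, 0], [0, 0, 0], [0, 0, 0], [0, 0, 0], [0, 0, 0], [0, 0, 0]]}}

```text
clock: 5.53
eef_pos: [0.5093, -0.0823, 0.0428]
tool_rot: [0.999, -0.054, 0.0, 0.001]
ft_force: [-0.6, -6.3, 1.7]
grip_width: 0.0855
```

```bash
python3 - <<'E'
from h import *
st(); plan(h2w(-.107,-.068,.04),tool(yaw0))
snap('top','top3'); carton('top3',(190,280,230,300))
E
```

```text
t 5.53 p [ 0.5093 -0.0823  0.0428] h [-0.1058 -0.1036  0.0428] d [-0.0945 -0.1036  0.0639] yaw -6.24 j [-0.16  0.45 -0.27  0.85 -0.    1.52] F [-0.6  -6.28  1.7 ] F_lane [ 0.44 -6.31  1.64] w 0.0855
lin [-0.0012 -0.0357  0.0027] rot deg [ 0.17 -0.06  0.01]
carton n 2517 size [ 95.3 130.6] ctr h [-99.4 -26. ]
  edge 130.6 ang to lane deg 0.04
  edge 95.3 ang to lane deg 0.04
[[-164.7, -73.7], [-34.1, -73.6], [-34.1, 21.7], [-164.8, 21.6]]
```

View pics/top3.png

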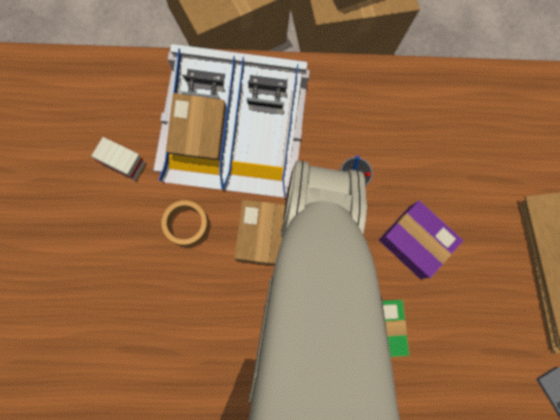

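{"name": "jog_arm", "arguments": {"jaw": [0, 0, 0, 0, 0, 0, 0, 0], "linear": [[0, -0.005, 0], [0, -0.01, 0], [0, -0.015, 0], [0, -0.02, 0], [0, -0.025, 0], [0, -0.03, 0], [0, -0.033, 0], [0, -0.0355, 0]], "delta_rot": [[0, 0, 0], [0, 0, 0], [0, 0, 0], [0, 0, 0], [0, 0, 0], [0, 0, 0], [0, 0, 0], [0, 0, 0]]}}

```text
clock: 6.25
eef_pos: [0.5131, -0.0469, 0.0428]
tool_rot: [0.999, -0.054, 0.0, 0.001]
ft_force: [-0.4, -5.3, 2.2]
grip_width: 0.0855
```

{"name": "jog_arm", "arguments": {"jaw": [0, 0, 0, 0, 0, 0, 0, 0], "linear": [[0, 0.005, 0], [0, 0.015, 0], [0, 0.03, 0], [0, 0.05, -0.01], [0, 0.06, -0.03], [0, 0.07, -0.06], [0, 0.07, -0.09], [0, 0.07, -0.12]], "delta_rot": [[0, 0, 0], [0, 0, 0], [0, 0, 0], [0, 0, 0], [0, 0, 0], [0, 0, 0], [0, 0, 0], [0, 0, 0]]}}

```text
clock: 6.92
eef_pos: [0.5045, -0.1164, 0.1632]
tool_rot: [0.999, -0.055, -0.001, -0.001]
ft_force: [0.7, 0.2, -1.0]
grip_width: 0.0856
```

```bash
python3 - <<'E'
from h import *
st(); 
snap('top','top4'); carton('top4',(190,280,205,300))
plan(h2w(-.165-.05,0,.15),tool(yaw0+np.pi/2)); plan(h2w(-.165-.05,0,.045),tool(yaw0+np.pi/2))
E
```

```text
t 6.92 p [ 0.5045 -0.1164  0.1632] h [-0.1068 -0.138   0.1632] d [-0.0706 -0.138   0.1818] yaw -6.26 j [-0.23  0.33 -0.1   1.14  0.    1.45] F [ 0.74  0.21 -0.97] F_lane [ 0.49  0.29 -1.1 ] w 0.0856
carton n 3124 size [115.1 131.4] ctr h [-99.2   0.3]
  edge 131.4 ang to lane deg 0.03
  edge 115.1 ang to lane deg 0.03
[[-164.9, -57.3], [-33.5, -57.2], [-33.5, 57.9], [-165.0, 57.8]]
lin [-0.1121 -0.1382  0.0187] rot deg [  0.44  -0.44 -89.99]
lin [-0.1131 -0.1382  0.1237] rot deg [  0.44  -0.44 -89.99]
```

View pics/top4.png

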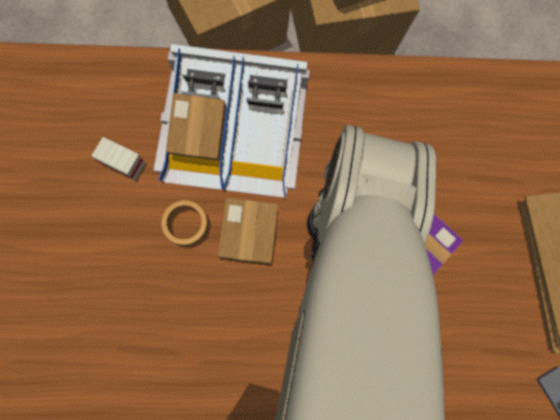

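```bash
python3 - <<'E'
from h import *
plan(h2w(-.225,0,.16),tool(yaw0+np.pi/2,SL))
E
```

```text
lin [-0.122  -0.1382  0.0086] rot deg [ -8.98   8.98 -89.66]
```

{"name": "jog_arm", "arguments": {"jaw": [0.3, 0.3, 0.3, 0.3, 0.3, 0.3, 0.3, 0.3], "linear": [[-0.015, -0.018, 0], [-0.03, -0.036, 0], [-0.045, -0.054, 0], [-0.06, -0.072, 0], [-0.075, -0.09, 0], [-0.09, -0.108, 0], [-0.105, -0.125, 0], [-0.118, -0.138, 0]], "delta_rot": [[0, 0, -7], [0, 0, -14], [0, 0, -21], [0, 0, -28], [0, 0, -35], [0, 0, -42], [0, 0, -49], [0, 0, -56]]}}

```text
clock: 7.63
eef_pos: [0.4016, 0.0354, 0.1621]
tool_rot: [0.906, 0.424, 0.0, -0.001]
ft_force: [0.1, 0.8, -0.2]
grip_width: 0.0598
```

```bash
python3 - <<'E'
from h import *
st();plan(h2w(-.225,0,.14),tool(yaw0+np.pi/2,SL));plan(h2w(-.225,0,.05),tool(yaw0+np.pi/2,SL))
E
```

```text
t 7.63 p [0.4016 0.0354 0.1621] h [-0.2256  0.0016  0.1621] d [-0.187   0.0016  0.2054] yaw 50.21 j [ 0.09  0.11 -0.39  1.07  0.    0.78] F [ 0.07  0.77 -0.16] F_lane [-0.05  0.77 -0.15] w 0.0598
lin [-0.001   0.0014  0.0221] rot deg [-11.71   3.46 -33.43]
lin [-0.0011  0.0015  0.1121] rot deg [-11.71   3.46 -33.43]
```

{"name": "jog_arm", "arguments": {"jaw": [0.3, 0.3, 0.3, 0.3, 0.3, 0.3, 0.3, 0.3], "linear": [[0, 0, 0], [0, 0, 0], [0, 0, 0.01], [0, 0, 0.02], [0, 0, 0.035], [0, 0.001, 0.05], [0, 0.001, 0.07], [0, 0.001, 0.08]], "delta_rot": [[-2, 0.6, -5.6], [-4, 1.2, -11.2], [-6, 1.7, -16.7], [-8, 2.3, -22.4], [-9.8, 2.9, -28], [-11.7, 3.5, -33.4], [-11.7, 3.5, -33.4], [-11.7, 3.5, -33.4]]}}

```text
clock: 8.3
eef_pos: [0.4015, 0.0334, 0.0804]
tool_rot: [0.743, 0.662, 0.069, 0.077]
ft_force: [-0.2, -0.2, -0.3]
grip_width: 0.0598
```

```bash
python3 - <<'E'
from h import *
st();plan(h2w(-.225,0,.05),tool(yaw0+np.pi/2,SL)); snap('wrist','w1')
E
```

```text
t 8.3 p [0.4015 0.0334 0.0804] h [-0.2255 -0.0003  0.0804] d [-0.2039 -0.0003  0.1256] yaw 83.38 j [ 0.12  0.09 -0.7   0.58 -0.05  0.23] F [-0.22 -0.2  -0.33] F_lane [-0.26 -0.22 -0.28] w 0.0598
lin [ 0.0003 -0.0057  0.0299] rot deg [-0.11  0.09 -0.37]
```

View pics/w1.png

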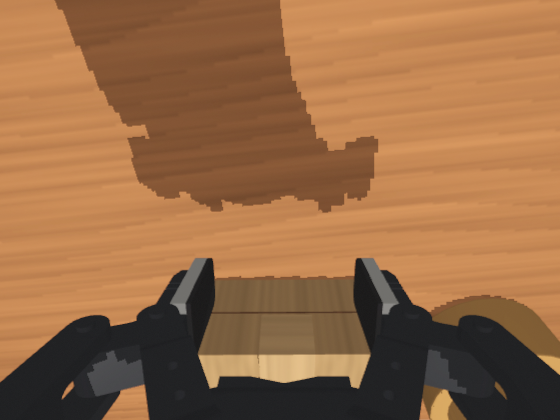

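{"name": "jog_arm", "arguments": {"jaw": [0.3, 0.3, 0.3, 0.3, 0.3, 0.3, 0.3, 0.3], "linear": [[0, -0.001, 0.006], [0, -0.002, 0.012], [0, -0.003, 0.018], [0, -0.004, 0.024], [0, -0.005, 0.03], [0, -0.006, 0.036], [0, -0.007, 0.038], [0, -0.007, 0.038]], "delta_rot": [[0, 0, 0], [0, 0, -0.2], [0, 0, -0.4], [0, 0, -0.4], [0, 0, -0.4], [0, 0, -0.4], [0, 0, -0.4], [0, 0, -0.4]]}}

```text
clock: 9.02
eef_pos: [0.4039, 0.0336, 0.0429]
tool_rot: [0.74, 0.664, 0.069, 0.078]
ft_force: [-0.1, 0.2, -0.1]
grip_width: 0.0599
```

```bash
python3 - <<'E'
from h import *
st();plan(h2w(-.18,0,.042),tool(yaw0+np.pi/2,SL));plan(h2w(-.15,0,.042),tool(yaw0+np.pi/2,SL))
E
```

```text
t 9.02 p [0.4039 0.0336 0.0429] h [-2.231e-01  1.000e-04  4.290e-02] d [-2.093e-01  1.000e-04  8.830e-02] yaw 83.75 j [ 0.12  0.17 -0.75  0.46 -0.05  0.22] F [-0.08  0.19 -0.09] F_lane [-0.12  0.18 -0.07] w 0.0599
lin [-0.0001  0.042   0.0098] rot deg [-0.06  0.12  0.03]
lin [-0.0001  0.0713  0.016 ] rot deg [-0.06  0.12  0.03]
```

{"name": "jog_arm", "arguments": {"jaw": [0.3, 0.3, 0.3, 0.3, 0.3, 0.3, 0.3, 0.3], "linear": [[0, 0.005, 0.001], [0, 0.012, 0.0025], [0, 0.02, 0.004], [0, 0.027, 0.0056], [0, 0.031, 0.0065], [0, 0.034, 0.007], [0, 0.037, 0.0077], [0, 0.04, 0.0083]], "delta_rot": [[0, 0, 0], [0, 0, 0], [0, 0, 0], [0, 0, 0], [0, 0, 0], [0, 0, 0], [0, 0, 0], [0, 0, 0]]}}

```text
clock: 9.68
eef_pos: [0.4453, 0.0291, 0.0438]
tool_rot: [0.74, 0.664, 0.069, 0.079]
ft_force: [-0.6, -0.8, -0.7]
grip_width: 0.0598
```

{"name": "jog_arm", "arguments": {"jaw": [0.3, 0.3, 0.3, 0.3, 0.3, 0.3, 0.3, 0.3], "linear": [[0, 0.003, 0.0006], [0, 0.006, 0.0012], [0, 0.009, 0.0019], [0, 0.012, 0.0025], [0, 0.015, 0.0031], [0, 0.018, 0.0037], [0, 0.021, 0.0044], [0, 0.024, 0.005]], "delta_rot": [[0, 0, 0], [0, 0, 0], [0, 0, 0], [0, 0, 0], [0, 0, 0], [0, 0, 0], [0, 0, 0], [0, 0, 0]]}}

```text
clock: 10.35
eef_pos: [0.4656, 0.0266, 0.0426]
tool_rot: [0.741, 0.664, 0.067, 0.076]
ft_force: [-8.5, 2.7, 6.0]
grip_width: 0.06
```

```bash
python3 - <<'E'
from h import *
st();snap('top','top5');carton('top5',(170,285,205,300),.04,.075)
E
```

```text
t 10.35 p [0.4656 0.0266 0.0426] h [-1.61e-01 -1.00e-04  4.26e-02] d [-1.487e-01 -1.000e-04  7.510e-02] yaw 83.79 j [ 0.08  0.27 -0.6   0.5  -0.04  0.19] F [-8.49  2.69  5.96] F_lane [-7.3   1.76  7.64] w 0.06
carton n 2939 size [115.  130.7] ctr h [-84.9   0.2]
  edge 130.7 ang to lane deg 0.07
  edge 115.0 ang to lane deg 0.07
[[-150.1, -57.4], [-19.5, -57.3], [-19.6, 57.8], [-150.3, 57.6]]
```

View pics/top5.png

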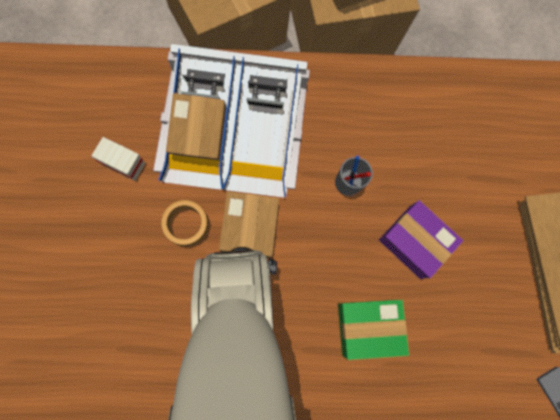

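{"name": "jog_arm", "arguments": {"jaw": [0.3, 0.3, 0.3, 0.3, 0.3, 0.3, 0.3, 0.3], "linear": [[0, 0.003, 0], [0, 0.006, 0], [0, 0.009, 0.0006], [0, 0.012, 0.0012], [0, 0.015, 0.0018], [0, 0.018, 0.0024], [0, 0.021, 0.003], [0, 0.024, 0.0036]], "delta_rot": [[0, 0, 0], [0, 0, 0], [0, 0, 0], [0, 0, 0], [0, 0, 0], [0, 0, 0], [0, 0, 0], [0, 0, 0]]}}

```text
clock: 11.07
eef_pos: [0.494, 0.0238, 0.0454]
tool_rot: [0.74, 0.664, 0.069, 0.079]
ft_force: [-3.5, 0.4, -2.1]
grip_width: 0.0598
```

```bash
python3 - <<'E'
from h import *
st()
E
```

```text
t 11.07 p [0.494  0.0238 0.0454] h [-0.1325  0.0002  0.0454] d [-0.1202  0.0002  0.072 ] yaw 83.75 j [ 0.07  0.3  -0.54  0.52 -0.04  0.18] F [-3.47  0.42 -2.12] F_lane [-3.86  0.04 -1.35] w 0.0598
```

{"name": "jog_arm", "arguments": {"jaw": [0.3, 0.3, 0.3, 0.3, 0.3, 0.3, 0.3, 0.3], "linear": [[0, 0.003, 0.0006], [0, 0.006, 0.0012], [0, 0.009, 0.0019], [0, 0.012, 0.0025], [0, 0.015, 0.0031], [0, 0.018, 0.0037], [0, 0.021, 0.0044], [0, 0.024, 0.005]], "delta_rot": [[0, 0, 0], [0, 0, 0], [0, 0, 0], [0, 0, 0], [0, 0, 0], [0, 0, 0], [0, 0, 0], [0, 0, 0]]}}

```text
clock: 11.73
eef_pos: [0.5179, 0.0212, 0.0455]
tool_rot: [0.74, 0.664, 0.069, 0.078]
ft_force: [-6.7, 1.1, -0.4]
grip_width: 0.0598
```

```bash
python3 - <<'E'
from h import *
st();snap('top','top6');snap('scene','s6');carton('top6',(150,285,205,300),.04,.085)
E
```

```text
t 11.73 p [0.5179 0.0212 0.0455] h [-0.1084  0.0002  0.0455] d [-0.0966  0.0002  0.067 ] yaw 83.76 j [ 0.06  0.34 -0.48  0.55 -0.04  0.17] F [-6.66  1.06 -0.37] F_lane [-6.66  0.33  1.03] w 0.0598
carton n 2582 size [176.8 154.1] ctr h [-3.1 31.2]
  edge 154.1 ang to lane deg 0.03
  edge 176.8 ang to lane deg 0.03
[[-80.1, -57.2], [74.0, -57.2], [73.9, 119.6], [-80.2, 119.5]]
```

View pics/top6.png

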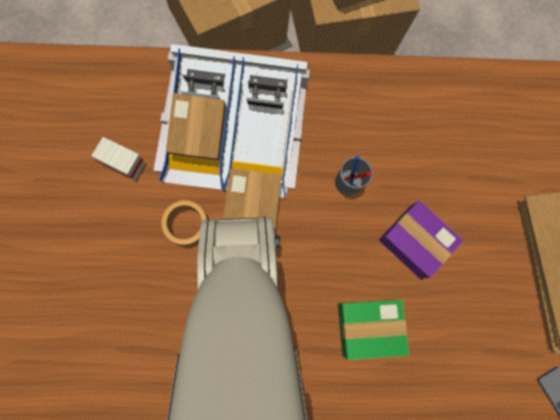

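View pics/s6.png

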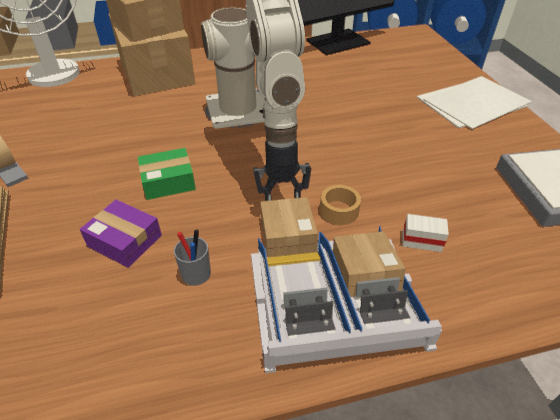

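{"name": "jog_arm", "arguments": {"jaw": [0.3, 0.3, 0.3, 0.3, 0.3, 0.3, 0.3, 0.3], "linear": [[0, 0.003, 0.0006], [0, 0.006, 0.0012], [0, 0.009, 0.0019], [0, 0.012, 0.0025], [0, 0.015, 0.0031], [0, 0.018, 0.0037], [0, 0.021, 0.0044], [0, 0.024, 0.005]], "delta_rot": [[0, 0, 0], [0, 0, 0], [0, 0, 0], [0, 0, 0], [0, 0, 0], [0, 0, 0], [0, 0, 0], [0, 0, 0]]}}

```text
clock: 12.5
eef_pos: [0.5413, 0.0186, 0.045]
tool_rot: [0.74, 0.664, 0.068, 0.078]
ft_force: [-4.9, 0.6, -3.6]
grip_width: 0.0597
```

```bash
python3 - <<'E'
from h import *
st()
E
```

```text
t 12.5 p [0.5413 0.0186 0.045 ] h [-0.085   0.0001  0.045 ] d [-0.0737  0.0001  0.0617] yaw 83.76 j [ 0.05  0.38 -0.42  0.57 -0.04  0.16] F [-4.9   0.63 -3.56] F_lane [-5.57  0.09 -2.45] w 0.0597
```

{"name": "jog_arm", "arguments": {"jaw": [0.3, 0.3, 0.3, 0.3, 0.3, 0.3, 0.3, 0.3], "linear": [[0, 0.003, 0.0008], [0, 0.006, 0.0016], [0, 0.009, 0.0022], [0, 0.012, 0.0029], [0, 0.015, 0.0035], [0, 0.018, 0.0042], [0, 0.021, 0.0048], [0, 0.024, 0.0055]], "delta_rot": [[0, 0, 0], [0, 0, 0], [0, 0, 0], [0, 0, 0], [0, 0, 0], [0, 0, 0], [0, 0, 0], [0, 0, 0]]}}

```text
clock: 13.17
eef_pos: [0.5672, 0.0158, 0.0454]
tool_rot: [0.74, 0.664, 0.069, 0.079]
ft_force: [-3.1, -0.1, -3.0]
grip_width: 0.0599
```

```bash
python3 - <<'E'
from h import *
st()
E
```

```text
t 13.17 p [0.5672 0.0158 0.0454] h [-0.0589  0.0002  0.0454] d [-0.0482  0.0002  0.0566] yaw 83.75 j [ 0.04  0.42 -0.35  0.59 -0.03  0.15] F [-3.15 -0.12 -2.96] F_lane [-3.66 -0.46 -2.25] w 0.0599
```

{"name": "jog_arm", "arguments": {"jaw": [0.3, 0.3, 0.3, 0.3, 0.3, 0.3, 0.3, 0.3], "linear": [[0, 0.003, 0.0008], [0, 0.006, 0.0016], [0, 0.009, 0.0022], [0, 0.012, 0.0029], [0, 0.015, 0.0035], [0, 0.018, 0.0042], [0, 0.021, 0.0048], [0, 0.024, 0.0055]], "delta_rot": [[0, 0, 0], [0, 0, 0], [0, 0, 0], [0, 0, 0], [0, 0, 0], [0, 0, 0], [0, 0, 0], [0, 0, 0]]}}

```text
clock: 13.83
eef_pos: [0.5912, 0.0132, 0.045]
tool_rot: [0.74, 0.664, 0.069, 0.078]
ft_force: [-6.3, 0.7, 0.8]
grip_width: 0.06
```

```bash
python3 - <<'E'
from h import *
st();snap('top','top7');snap('scene','s7')
E
```

```text
t 13.83 p [0.5912 0.0132 0.045 ] h [-0.0347  0.0002  0.045 ] d [-0.0246  0.0002  0.0513] yaw 83.75 j [ 0.04  0.46 -0.29  0.62 -0.03  0.14] F [-6.3   0.72  0.84] F_lane [-6.03  0.03  2.14] w 0.06
```

View pics/top7.png

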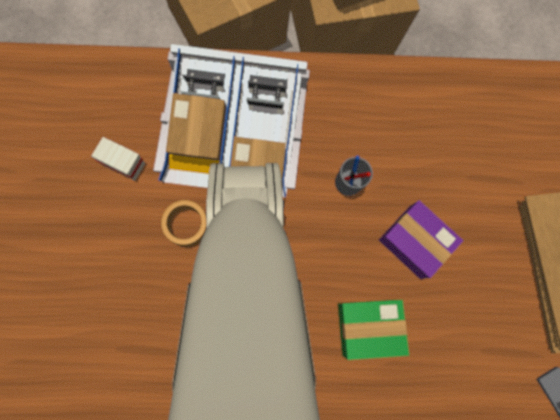

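View pics/s7.png

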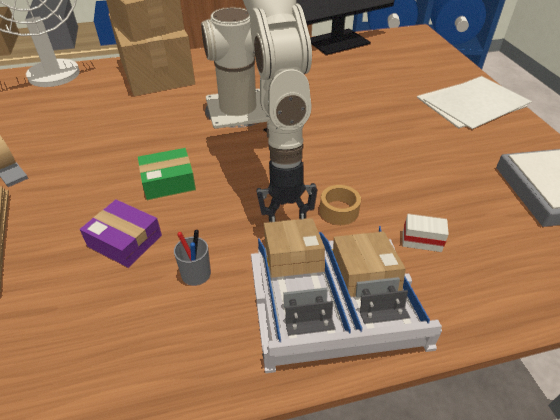

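{"name": "jog_arm", "arguments": {"jaw": [0.3, 0.3, 0.3, 0.3, 0.3, 0.3, 0.3, 0.3], "linear": [[0, 0.003, 0.0006], [0, 0.006, 0.0012], [0, 0.009, 0.0017], [0, 0.012, 0.0022], [0, 0.015, 0.0027], [0, 0.018, 0.0032], [0, 0.021, 0.0036], [0, 0.024, 0.004]], "delta_rot": [[0, 0, 0], [0, 0, 0], [0, 0, 0], [0, 0, 0], [0, 0, 0], [0, 0, 0], [0, 0, 0], [0, 0, 0]]}}

```text
clock: 14.6
eef_pos: [0.6161, 0.0106, 0.0468]
tool_rot: [0.74, 0.664, 0.07, 0.079]
ft_force: [-0.0, -0.6, 0.8]
grip_width: 0.0595
```

```bash
python3 - <<'E'
from h import *
st()
E
```

```text
t 14.6 p [0.6161 0.0106 0.0468] h [-0.0097  0.0003  0.0468] d [0.0002 0.0003 0.0478] yaw 83.76 j [ 0.03  0.49 -0.22  0.65 -0.03  0.14] F [-0.04 -0.63  0.75] F_lane [ 0.19 -0.63  0.73] w 0.0595
```

{"name": "jog_arm", "arguments": {"jaw": [0.3, 0.3, 0.3, 0.3, 0.3, 0.3, 0.3, 0.3], "linear": [[0, 0.003, 0.0003], [0, 0.006, 0.0006], [0, 0.009, 0.0009], [0, 0.012, 0.0012], [0, 0.015, 0.0015], [0, 0.018, 0.0018], [0, 0.021, 0.002], [0, 0.024, 0.002]], "delta_rot": [[0, 0, 0], [0, 0, 0], [0, 0, 0], [0, 0, 0], [0, 0, 0], [0, 0, 0], [0, 0, 0], [0, 0, 0]]}}

```text
clock: 15.27
eef_pos: [0.6388, 0.0079, 0.0487]
tool_rot: [0.74, 0.664, 0.069, 0.078]
ft_force: [-2.9, 1.3, -1.0]
grip_width: 0.0597
```

```bash
python3 - <<'E'
from h import *
st();snap('top','top8');snap('scene','s8')
E
```

```text
t 15.27 p [0.6388 0.0079 0.0487] h [0.0131 0.0002 0.0487] d [0.023  0.0002 0.0449] yaw 83.75 j [ 0.03  0.53 -0.15  0.69 -0.03  0.13] F [-2.87  1.28 -0.96] F_lane [-3.12  0.96 -0.32] w 0.0597
```

View pics/top8.png

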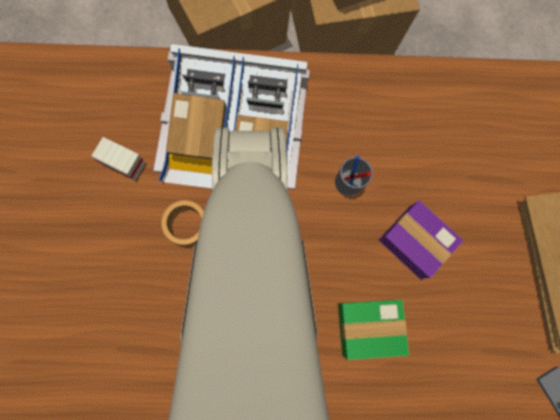

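View pics/s8.png

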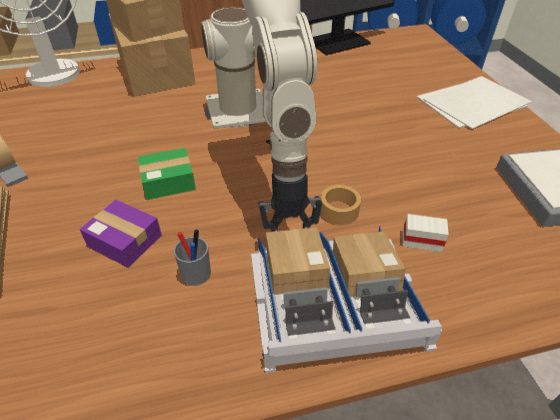

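{"name": "jog_arm", "arguments": {"jaw": [0.3, 0.3, 0.3, 0.3, 0.3, 0.3, 0.3, 0.3], "linear": [[0, 0.002, 0], [0, 0.004, 0], [0, 0.006, 0], [0, 0.008, 0], [0, 0.01, 0], [0, 0.012, 0], [0, 0.014, 0], [0, 0.016, 0]], "delta_rot": [[0, 0, 0], [0, 0, 0], [0, 0, 0], [0, 0, 0], [0, 0, 0], [0, 0, 0], [0, 0, 0], [0, 0, 0]]}}

```text
clock: 16.03
eef_pos: [0.6551, 0.0062, 0.0525]
tool_rot: [0.74, 0.664, 0.069, 0.079]
ft_force: [-1.9, -0.3, -3.3]
grip_width: 0.0597
```

{"name": "jog_arm", "arguments": {"jaw": [0.3, 0.3, 0.3, 0.3, 0.3, 0.3, 0.3, 0.3], "linear": [[0, 0.001, 0], [0, 0.002, 0], [0, 0.003, 0], [0, 0.004, 0], [0, 0.005, 0], [0, 0.006, 0], [0, 0.007, 0], [0, 0.008, 0]], "delta_rot": [[0, 0, 0], [0, 0, 0], [0, 0, 0], [0, 0, 0], [0, 0, 0], [0, 0, 0], [0, 0, 0], [0, 0, 0]]}}

```text
clock: 16.7
eef_pos: [0.6627, 0.0054, 0.0542]
tool_rot: [0.74, 0.664, 0.069, 0.079]
ft_force: [-2.2, 0.5, -3.7]
grip_width: 0.0596
```

```bash
python3 - <<'E'
from h import *
st();snap('scene','s9')
E
```

```text
t 16.7 p [0.6627 0.0054 0.0542] h [0.0372 0.0002 0.0542] d [0.0477 0.0002 0.0453] yaw 83.75 j [ 0.02  0.56 -0.07  0.73 -0.03  0.13] F [-2.23  0.53 -3.71] F_lane [-2.99  0.29 -3.15] w 0.0596
```

View pics/s9.png

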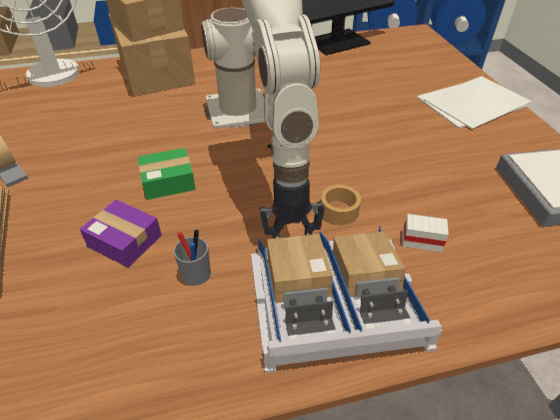

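{"name": "jog_arm", "arguments": {"jaw": [0.3, 0.3, 0.3, 0.3, 0.3, 0.3, 0.3, 0.3], "linear": [[0, 0, 0.0006], [0, 0.0006, 0.001], [0, 0.0012, 0.0014], [0, 0.0018, 0.0016], [0, 0.0024, 0.0018], [0, 0.003, 0.002], [0, 0.0035, 0.002], [0, 0.004, 0.002]], "delta_rot": [[0, 0, 0], [0, 0, 0], [0, 0, 0], [0, 0, 0], [0, 0, 0], [0, 0, 0], [0, 0, 0], [0, 0, 0]]}}

```text
clock: 17.42
eef_pos: [0.6671, 0.005, 0.0543]
tool_rot: [0.74, 0.664, 0.07, 0.079]
ft_force: [-6.6, 0.1, 2.5]
grip_width: 0.0597
```

```bash
python3 - <<'E'
from h import *
st()
E
```

```text
t 17.42 p [0.6671 0.005  0.0543] h [0.0416 0.0003 0.0543] d [0.052  0.0003 0.0445] yaw 83.75 j [ 0.02  0.57 -0.06  0.73 -0.03  0.13] F [-6.62  0.07  2.49] F_lane [-5.93 -0.65  3.81] w 0.0597
```

{"name": "jog_arm", "arguments": {"jaw": [0.3, 0.3, 0.3, 0.3, 0.3, 0.3, 0.3, 0.3], "linear": [[0, 0.0003, 0], [0, 0.0006, 0], [0, 0.0009, 0], [0, 0.0012, 0], [0, 0.0015, 0], [0, 0.0018, 0], [0, 0.002, 0], [0, 0.002, 0]], "delta_rot": [[0, 0, 0], [0, 0, 0], [0, 0, 0], [0, 0, 0], [0, 0, 0], [0, 0, 0], [0, 0, 0], [0, 0, 0]]}}

```text
clock: 18.08
eef_pos: [0.6691, 0.0048, 0.0546]
tool_rot: [0.74, 0.664, 0.07, 0.079]
ft_force: [-5.0, 0.9, 2.5]
grip_width: 0.0597
```

```bash
python3 - <<'E'
from h import *
st()
E
```

```text
t 18.08 p [0.6691 0.0048 0.0546] h [0.0436 0.0004 0.0546] d [0.054  0.0004 0.0444] yaw 83.76 j [ 0.02  0.57 -0.05  0.74 -0.03  0.13] F [-5.    0.93  2.51] F_lane [-4.44  0.38  3.51] w 0.0597
```

{"name": "jog_arm", "arguments": {"jaw": [0.3, 0.3, 0.3, 0.3, 0.3, 0.3, 0.3, 0.3], "linear": [[0, 0.0003, 0], [0, 0.0006, 0], [0, 0.0009, 0], [0, 0.0012, 0], [0, 0.0015, 0], [0, 0.0018, 0], [0, 0.002, 0], [0, 0.002, 0]], "delta_rot": [[0, 0, 0], [0, 0, 0], [0, 0, 0], [0, 0, 0], [0, 0, 0], [0, 0, 0], [0, 0, 0], [0, 0, 0]]}}

```text
clock: 18.75
eef_pos: [0.671, 0.0046, 0.0549]
tool_rot: [0.74, 0.664, 0.07, 0.079]
ft_force: [-5.2, 1.3, 1.8]
grip_width: 0.0598
```

```bash
python3 - <<'E'
from h import *
st()
E
```

```text
t 18.75 p [0.671  0.0046 0.0549] h [0.0455 0.0004 0.0549] d [0.0559 0.0004 0.0442] yaw 83.76 j [ 0.02  0.57 -0.05  0.74 -0.03  0.12] F [-5.17  1.33  1.84] F_lane [-4.79  0.76  2.9 ] w 0.0598
```

{"name": "jog_arm", "arguments": {"jaw": [0.3, 0.3, 0.3, 0.3, 0.3, 0.3, 0.3, 0.3], "linear": [[0, 0.0003, 0], [0, 0.0006, 0], [0, 0.0009, 0], [0, 0.0012, 0], [0, 0.0015, 0], [0, 0.0018, 0], [0, 0.002, 0], [0, 0.002, 0]], "delta_rot": [[0, 0, 0], [0, 0, 0], [0, 0, 0], [0, 0, 0], [0, 0, 0], [0, 0, 0], [0, 0, 0], [0, 0, 0]]}}

```text
clock: 19.42
eef_pos: [0.6729, 0.0044, 0.0552]
tool_rot: [0.74, 0.664, 0.07, 0.079]
ft_force: [-5.2, 1.1, 2.1]
grip_width: 0.0598
```

```bash
python3 - <<'E'
from h import *
st()
E
```

```text
t 19.42 p [0.6729 0.0044 0.0552] h [0.0475 0.0004 0.0552] d [0.0579 0.0004 0.0442] yaw 83.76 j [ 0.02  0.58 -0.04  0.74 -0.03  0.12] F [-5.18  1.12  2.05] F_lane [-4.73  0.55  3.1 ] w 0.0598
```

{"name": "jog_arm", "arguments": {"jaw": [0.3, 0.3, 0.3, 0.3, 0.3, 0.3, 0.3, 0.3], "linear": [[0, 0.0003, 0], [0, 0.0006, 0], [0, 0.0009, 0], [0, 0.0012, 0], [0, 0.0015, 0], [0, 0.0018, 0], [0, 0.002, 0], [0, 0.002, 0]], "delta_rot": [[0, 0, 0], [0, 0, 0], [0, 0, 0], [0, 0, 0], [0, 0, 0], [0, 0, 0], [0, 0, 0], [0, 0, 0]]}}

```text
clock: 20.08
eef_pos: [0.6748, 0.0042, 0.0556]
tool_rot: [0.74, 0.664, 0.07, 0.079]
ft_force: [-5.4, 0.4, 1.0]
grip_width: 0.0596
```

```bash
python3 - <<'E'
from h import *
st(); snap('top','top10')
E
```

```text
t 20.08 p [0.6748 0.0042 0.0556] h [0.0494 0.0003 0.0556] d [0.0599 0.0003 0.0441] yaw 83.76 j [ 0.02  0.58 -0.04  0.75 -0.03  0.12] F [-5.42  0.38  0.97] F_lane [-5.11 -0.21  2.08] w 0.0596
```

View pics/top10.png

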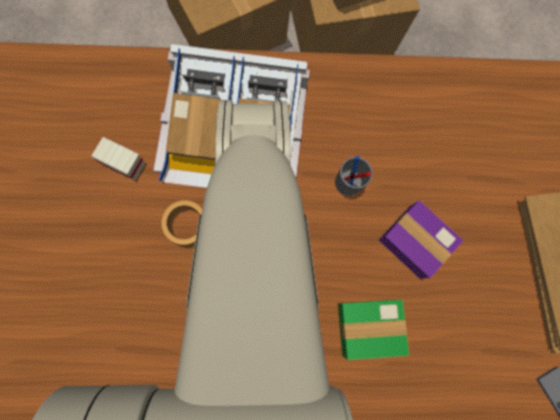

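```bash
cat >> h.py <<'E'
def lane(fn):
    im,d,W=pts(fn); Q=W-O; D=np.stack([Q@EX,Q@EYH,Q@N],-1); ok=(d>0)
    m=ok&(abs(D[...,1])<.05)&(D[...,2]>.05)&(D[...,2]<.085)&(D[...,0]>.03)&(D[...,0]<.22)
    p=D[m]*1000; print(fn,'n',len(p))
    for a in range(50,215,15):
        k=(p[:,0]>=a)&(p[:,0]<a+15)
        if k.sum()>8: print('  x',a,'top z',round(np.median(p[k,2]),1),k.sum())
    k=(p[:,0]>120)&(p[:,0]<185)
    print('  front x percentiles',np.round(np.percentile(p[:,0],[95,98,99,99.7]),1))
    m=ok&(abs(D[...,1])<.03)&(D[...,2]>.012)&(D[...,2]<.046)&(D[...,0]>.17)&(D[...,0]<.26)
    p=D[m]*1000; print('  low stuff x hist',np.histogram(p[:,0],np.arange(170,260,5)))
    return D
E
python3 - <<'E'
from h import *
snap('scene','s10'); lane('s10'); lane('scene0'); lane('top0')
E
```

```text
s10 n 2441
  x 50 top z 83.2 26
  x 65 top z 68.9 194
  x 80 top z 67.4 213
  x 95 top z 66.3 219
  x 110 top z 65.2 233
  x 125 top z 64.5 227
  x 140 top z 63.6 255
  x 155 top z 62.8 259
  x 170 top z 61.7 274
  x 185 top z 60.7 279
  x 200 top z 57.4 262
  front x percentiles [203.4 204.4 205.1 205.6]
  low stuff x hist (array([  0,   0,   0,   0,   0,   0,  54,  62, 302,  22,  25,  21,   1,
         0,   5, 351,  62]), array([170, 175, 180, 185, 190, 195, 200, 205, 210, 215, 220, 225, 230,
       235, 240, 245, 250, 255]))
scene0 n 0Traceback (most recent call last):
  File "<stdin>", line 2, in <module>
  File "h.py", line 51, in lane
    print('  front x percentiles',np.round(np.percentile(p[:,0],[95,98,99,99.7]),1))
                                           ~~~~~~~~~~~~~^^^^^^^^^^^^^^^^^^^^^^^^
    return _quantile_unchecked(
        a, q, axis, out, overwrite_input, method, keepdims, weights)
    return _ureduce(a,
                    func=_quantile_ureduce_func,
    ...<5 lines>...
                    overwrite_input=overwrite_input,
                    method=method)
    r = func(a, **kwargs)
    result = _quantile(arr,
                       quantiles=q,
    ...<2 lines>...
                       out=out,
                       weights=wgt)
    slices_having_nans = np.isnan(arr[-1, ...])
                                  ~~~^^^^^^^^^
IndexError: index -1 is out of bounds for axis 0 with size 0
```

```bash
python3 - <<'E'
from h import *
for fn in ['top0','scene0','s8','s9','s10']:
    im,d,W=pts(fn); Q=W-O; D=np.stack([Q@EX,Q@EYH,Q@N],-1)
    m=(d>0)&(abs(D[...,1])<.03)&(D[...,2]>.015)&(D[...,2]<.046)&(D[...,0]>.17)&(D[...,0]<.235)
    p=D[m]*1000; print(fn,len(p),np.histogram(p[:,0],np.arange(180,236,3))[0])
    t=D[(d>0)&(abs(D[...,1])<.03)&(D[...,2]>.038)&(D[...,2]<.046)&(D[...,0]>.17)&(D[...,0]<.235)]*1000
    if len(t): print('  plate top x pct',np.round(np.percentile(t[:,0],[2,10,50,90,98]),1),len(t))
    y=(D[...,1]);
E
```

```text
top0 257 [ 0  0  0  0  0  0 76 45 30 26  4  5 18  5 16  6 18  4]
  plate top x pct [200.1 200.8 204.  208.2 209.1] 109
scene0 413 [  0   0   0   0   0   0   0   0  11  39 244  62   9  13  12  16   6   1]
  plate top x pct [205.4 207.3 211.2 213.2 214. ] 131
s8 417 [  0   0   0   0   0   0   0   0  14  48 232  61  12  13  12  12  10   1]
  plate top x pct [204.9 206.6 211.2 213.  214. ] 140
s9 594 [  0   0  26 144  11   0   0   0   9  47 236  61  12  15  10  10  12   1]
  plate top x pct [189.1 189.9 208.7 212.8 213.6] 217
s10 468 [  0   0   0   0   0   0   2  44  22  46 246  46  14  15  11  10  12   0]
  plate top x pct [201.6 202.4 209.4 212.6 214.1] 187
```

{"name": "jog_arm", "arguments": {"jaw": [0.3, 0.3, 0.3, 0.3, 0.3, 0.3, 0.3, 0.3], "linear": [[0, 0.0003, 0], [0, 0.0006, 0], [0, 0.0009, 0], [0, 0.0012, 0], [0, 0.0015, 0], [0, 0.0018, 0], [0, 0.002, 0], [0, 0.002, 0]], "delta_rot": [[0, 0, 0], [0, 0, 0], [0, 0, 0], [0, 0, 0], [0, 0, 0], [0, 0, 0], [0, 0, 0], [0, 0, 0]]}}

```text
clock: 20.85
eef_pos: [0.6757, 0.004, 0.0551]
tool_rot: [0.74, 0.664, 0.069, 0.078]
ft_force: [-6.9, 0.8, 0.4]
grip_width: 0.0596
```

```bash
python3 - <<'E'
from h import *
st()
E
```

```text
t 20.85 p [0.6757 0.004  0.0551] h [0.0503 0.0003 0.0551] d [0.0606 0.0003 0.0434] yaw 83.76 j [ 0.02  0.58 -0.03  0.75 -0.03  0.12] F [-6.88  0.8   0.43] F_lane [-6.69  0.05  1.86] w 0.0596
```

{"name": "jog_arm", "arguments": {"jaw": [0.3, 0.3, 0.3, 0.3, 0.3, 0.3, 0.3, 0.3], "linear": [[0, 0.0002, 0], [0, 0.0004, 0], [0, 0.0006, 0], [0, 0.0008, 0], [0, 0.001, 0], [0, 0.001, 0], [0, 0.001, 0], [0, 0.001, 0]], "delta_rot": [[0, 0, 0], [0, 0, 0], [0, 0, 0], [0, 0, 0], [0, 0, 0], [0, 0, 0], [0, 0, 0], [0, 0, 0]]}}

```text
clock: 21.52
eef_pos: [0.676, 0.004, 0.0551]
tool_rot: [0.74, 0.664, 0.068, 0.078]
ft_force: [-9.2, -0.3, 1.1]
grip_width: 0.06
```

```bash
python3 - <<'E'
from h import *
st(); snap('scene','s11'); D=lane('s11')
E
```

```text
t 21.52 p [0.676  0.004  0.0551] h [0.0505 0.0003 0.0551] d [0.0609 0.0003 0.0434] yaw 83.76 j [ 0.02  0.58 -0.03  0.76 -0.03  0.12] F [-9.24 -0.26  1.14] F_lane [-8.72 -1.26  3.02] w 0.06
s11 n 2369
  x 50 top z 81.8 33
  x 65 top z 64.6 243
  x 80 top z 60.4 191
  x 95 top z 60.3 211
  x 110 top z 60.2 214
  x 125 top z 60.4 220
  x 140 top z 60.3 235
  x 155 top z 60.4 237
  x 170 top z 60.5 253
  x 185 top z 60.2 270
  x 200 top z 56.7 262
  front x percentiles [203.3 204.2 204.6 205.3]
  low stuff x hist (array([  0,   0,   0,   0,   0,   0,  50,  52, 313,  21,  23,  21,   1,
         0,   9, 328,  78]), array([170, 175, 180, 185, 190, 195, 200, 205, 210, 215, 220, 225, 230,
       235, 240, 245, 250, 255]))
```

{"name": "jog_arm", "arguments": {"jaw": [0.3, 0.3, 0.3, 0.3, 0.3, 0.3, 0.3, 0.3], "linear": [[0, -0.0005, 0], [0, -0.001, 0], [0, -0.002, 0], [0, -0.003, 0], [0, -0.004, 0], [0, -0.005, 0], [0, -0.006, 0], [0, -0.007, 0]], "delta_rot": [[0, 0, 0], [0, 0, 0], [0, 0, 0], [0, 0, 0], [0, 0, 0], [0, 0, 0], [0, 0, 0], [0, 0, 0]]}}

```text
clock: 22.23
eef_pos: [0.6719, 0.0044, 0.0548]
tool_rot: [0.74, 0.664, 0.07, 0.08]
ft_force: [0.3, 0.9, -0.5]
grip_width: 0.0599
```

```bash
python3 - <<'E'
from h import *
st(); snap('scene','s12'); D=lane('s12')
E
```

```text
t 22.23 p [0.6719 0.0044 0.0548] h [0.0464 0.0003 0.0548] d [0.0568 0.0003 0.0439] yaw 83.74 j [ 0.02  0.57 -0.05  0.74 -0.03  0.12] F [ 0.28  0.88 -0.52] F_lane [ 0.07  0.91 -0.55] w 0.0599
s12 n 2357
  x 50 top z 70.2 58
  x 65 top z 62.0 215
  x 80 top z 60.2 192
  x 95 top z 60.1 209
  x 110 top z 60.1 214
  x 125 top z 60.4 221
  x 140 top z 60.3 225
  x 155 top z 60.5 242
  x 170 top z 60.3 265
  x 185 top z 60.2 257
  x 200 top z 56.6 257
  front x percentiles [203.1 204.2 204.7 205. ]
  low stuff x hist (array([  0,   0,   0,   0,   0,   1,  51,  56, 307,  23,  24,  21,   1,
         0,   7, 348,  62]), array([170, 175, 180, 185, 190, 195, 200, 205, 210, 215, 220, 225, 230,
       235, 240, 245, 250, 255]))
```

View pics/s12.png

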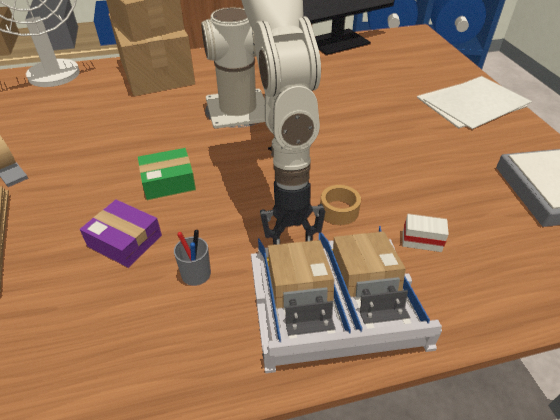

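The carton now lies flat, with its top an even 60 mm above the deck, and the contact force is back to zero. I'll withdraw the tool and check from above.

{"name": "jog_arm", "arguments": {"jaw": [0.3, 0.3, 0.3, 0.3, 0.3, 0.3, 0.3, 0.3], "linear": [[0, -0.005, 0], [0, -0.015, -0.001], [0, -0.03, -0.005], [0, -0.05, -0.015], [0, -0.07, -0.035], [0, -0.09, -0.06], [0, -0.11, -0.09], [0, -0.13, -0.12]], "delta_rot": [[0, 0, 0], [0, 0, 0], [0, 0, 0], [0, 0, 0], [0, 0, 0], [0, 0, 0], [0, 0, 0], [0, 0, 0]]}}

```text
clock: 22.95
eef_pos: [0.5176, 0.0213, 0.1443]
tool_rot: [0.741, 0.664, 0.069, 0.078]
ft_force: [0.3, 1.2, 0.5]
grip_width: 0.0598
```

{"name": "jog_arm", "arguments": {"jaw": [0.3, 0.3, 0.3, 0.3, 0.3, 0.3, 0.3, 0.3], "linear": [[0, -0.02, -0.01], [0, -0.04, -0.02], [0, -0.06, -0.03], [0, -0.08, -0.04], [0, -0.1, -0.05], [0, -0.1, -0.05], [0, -0.1, -0.05], [0, -0.1, -0.05]], "delta_rot": [[0, 0, 0], [0, 0, 0], [0, 0, 0], [0, 0, 0], [0, 0, 0], [0, 0, 0], [0, 0, 0], [0, 0, 0]]}}

```text
clock: 23.62
eef_pos: [0.4127, 0.0331, 0.1726]
tool_rot: [0.74, 0.664, 0.07, 0.079]
ft_force: [0.5, -0.1, -0.9]
grip_width: 0.0595
```

```bash
python3 - <<'E'
from h import *
st(); snap('top','top13'); D=lane('top13')
im,d,W=pts('top13')
m=(d>0)&(abs(D[...,1])<.075)&(D[...,2]>.054)&(D[...,2]<.068)&(D[...,0]>.03)&(D[...,0]<.23)
r=cv2.minAreaRect((D[m][:,:2]*1000).astype(np.float32)); print('carton in deck frame',r)
p=D[m]; A=np.c_[p[:,:2],np.ones(len(p))]; c=np.linalg.lstsq(A,p[:,2],rcond=None)[0]; print('tilt',c)
for n,b in dict(tape=(190,255,150,218),pot=(150,200,330,380),cells=(130,190,85,150)).items():
    k=np.zeros(d.shape,bool);k[b[0]:b[1],b[2]:b[3]]=1
    p=W[k&(W[...,2]>.02)&(d>0)]; print(n,cv2.minAreaRect((p[:,:2]*1000).astype(np.float32)))
E
```

```text
t 23.62 p [0.4127 0.0331 0.1726] h [-0.2143  0.0006  0.1726] d [-0.1737  0.0006  0.2134] yaw 83.75 j [ 0.11 -0.03 -0.53  0.86 -0.05  0.22] F [ 0.48 -0.09 -0.91] F_lane [ 0.29 -0.03 -0.99] w 0.0595
top13 n 2670
  x 65 top z 59.8 218
  x 80 top z 60.0 305
  x 95 top z 60.0 304
  x 110 top z 60.0 305
  x 125 top z 60.1 307
  x 140 top z 59.8 307
  x 155 top z 59.9 302
  x 170 top z 60.1 304
  x 185 top z 59.8 309
  x 200 top z 59.5 9
  front x percentiles [193.8 197.8 199.  200. ]
  low stuff x hist (array([  0,   0,   0,   0,   0,   0,   7,  47,   7,  24,  18,  15,  18,
        19, 128,  11,   4]), array([170, 175, 180, 185, 190, 195, 200, 205, 210, 215, 220, 225, 230,
       235, 240, 245, 250, 255]))
carton in deck frame ((135.25442504882812, 0.30617523193359375), (131.21876525878906, 115.0113754272461), 0.09396187216043472)
tilt [-0.00073121 -0.00027619  0.05999018]
tape ((542.8482055664062, 161.21188354492188), (98.29006958007812, 97.5489501953125), 3.1466383934020996)
pot ((654.662841796875, -214.603759765625), (70.50894165039062, 70.4766845703125), 34.06266784667969)
cells ((688.94921875, 319.3851318359375), (93.0857925415039, 51.47907638549805), 64.54043579101562)
```

View pics/top13.png

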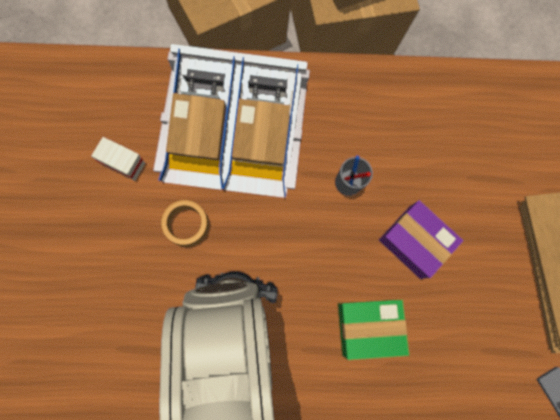

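The top view shows the carton at (262,130), square in its lane, with the full width of the yellow lip showing below it at about (258,172). The pot, tape and cells have not moved, and the gripper is clear at (235,290). I'm handing the job in.

```bash
python3 -c "
from h import *
print(bot.job_done())"
```

```text
the job is handed in; nothing more can be done
None
```

The carton is on the deck of the empty lane, lying flat behind the yellow lip. The job was handed in at about 24 s with the gripper clear of everything.

**How it was done:** I pushed the carton sideways with the open fingers, which also squared it to the lane. I then pushed it from behind with the tool tilted 12 degrees, up between the guides and over the lip. I crept the last few millimetres, stopped when the back edge dropped at about 9 N against the stop, and eased off. The highest force I read was about 11 N, well under the 20 N limit. Forces were read only at the end of each move, so a brief peak in between would not have shown.

**Last checks, from the top camera in the deck frame:**

| Check | Measured | Allowed |
|---|---|---|
| Carton position up the lane | 135 mm | 105 to 160 mm |
| Offset from centre line | 0.3 mm | 8 mm |
| Yaw to the lane | 0.1° | 4.6° (0.08 rad) |
| Tilt to the deck | under 0.001 rad | 0.03 rad |
| Carton top above deck | 60 mm (carton is 60 mm high), so the underside lies on the deck | underside centre within 2.5 mm |

- **Other items:** the tape roll, pen pot and battery box measured within 1 mm of where they started.
- **Disagreement:** the scene and top cameras differed by about 5 mm along the lane (front edge at about 205 mm against 200 mm). I found the stop by feel, and either reading puts the carton well inside the allowed range.

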